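Isolate the indexing turntable and hold its index plunger out

TASK

Flip the drive isolator's lever right over to its other side so that the turntable is switched off, and only then pull the turntable's index plunger fully up by its black knob. Finish while still gripping the knob and holding the plunger fully up, its pin clear of the hole in the disc; leave the pencil rack, the two blocks and the try square where they are.

Things in the scene. Friction and masses are not known exactly. Their poses are not given: they have to be found in the camera images.
- turntable: Fixed turntable, origin under its centre, z up. Round plinth, 240 mm aluminium disc, top 48 mm above the table. On its +x half a curved wooden workpiece under strap clamps, up to 90 mm high. Grey bracket at its -x edge: post x -160 to -132 mm, 50 mm wide; arm 36 mm wide (y), reaching to x -85 mm, 68 to 84 mm above the table. Index plunger upright through the arm at x -100, y 0 mm.
- knob_grip (a point): Middle of the index plunger's black upright cylindrical knob (26 mm across, 36 mm high), on its axis, 18 mm above its underside; 116 mm above the table while seated, rises with the knob. Seated, the knob rests on a 20 mm wide, 14 mm high steel collar on the bracket arm; free all round for fingers. The 10 mm pin below it reaches 12 mm into a hole in the disc.
- plunger (a joint): How far the plunger is pulled up, in m: 0 seated, 0.022 at its upper stop. It slides straight up; a spring pulls it down with about 4 N seated, 13 N at the stop, and takes it home if let go. The pin leaves its hole at 0.012; above 0.017 counts as fully up.
- isolator_base: Fixed grey isolator box 110 (x) x 80 (y) x 56 (z) mm, lever on top, origin at the centre of its underside, z up. The lever pivots about the box's y axis at x 0, z 58 mm, between two low rails (top 62 mm). A 20 mm cable gland sticks out of its +x face.
- isolator_tip (a point): Centre of the 20 mm black ball at the lever's end, 62 mm from the pivot; the rod is 11 mm thick. On: leans to the box's -x, ball at x -38 mm, 107 mm above the table. Off: leans equally to +x. Upright, the ball's top is 130 mm above the table.
- isolator (a joint): Angle of the lever in rad: 0 = on (leaning to the box's -x), 1.3 = off (leaning to its +x), upright at 0.65. Over-centre: by its own weight it drops to whichever end is nearer; under 2 N at the ball moves it. Above 1.15 counts as off.
- pencil_rack: Loose wooden pencil rack, 90 (x) x 100 (y) mm, 110 mm high with the pens; origin at the centre of its underside. Bystander, stands on the other side of the turntable from the isolator.
- oak_block: Loose brown wooden block 100 x 50 x 45 mm, origin at the centre of its underside. Bystander.
- white_block: Loose white-painted block 60 x 50 x 50 mm, origin at the centre of its underside. Bystander.
- try_square: Loose try square lying flat: dark wooden stock 22 x 110 x 16 mm, origin at the centre of the stock's underside, steel blade reaching 161 mm to its +x. Bystander.
Things that resemble listed ones, but are neither listed nor needed, are in the scene too. Leave any green look-alike of the isolator_base alone.

How it is judged:
By the outcome, as a careful person would: the job done as asked, in the order asked, and still so for the second after the job is handed in, while the arm keeps its last pose, push and grip.
It also fails if it takes over 42 s, if anything falls off the work surface, if the arm or the gripper's body presses on something with over 40 N, if the wrist force passes 120 N, or if a joint passes its speed limit or range.

ROBOT

A 6-joint arm with a two-finger parallel gripper is mounted at the origin on the work surface. World frame = base frame: x ahead of the robot, y to its left, z up, the work surface at z = 0. Lengths are in mm, angles in rad, forces in N, time in s.
With the tool pointing down it reaches from about 275 to 775 mm from the base axis. Payload 14.6 kg.
Tool frame: the origin (TCP) lies at the very end of the fingers, on their centre line; the grasp point (between the pads) lies 19 mm behind it; z points along the fingers, y is the line along which they close (so a half turn about z gives the same grasp; the last joint's range is limited). The gripper opens to 85 mm and grips with 20 to 120 N. Pads are 22 mm wide; open, the fingers measure 114 mm over their backs; the gripper's body (76 mm by 85 mm) begins 54 mm behind the grasp point. The pads swing forward as they close: fully open they stand 13 mm farther back than shut.
Start: joints at [-1.382, 0.263, -0.048, 1.259, 0, 1.415], TCP at [176.954, -494.283, 231.278] pointing down, gripper open.
Joint ranges: [-2.65, 2.65], [-0.89, 1.7], [-1.18, 1.37], [-2.13, 2.11], [-1.35, 1.29], [-3.14, 3.14]. Speed limits (rad/s): [1.89, 1.89, 2.57, 2.79, 3.14, 3.14].

INTERFACE

Orientations are given as a 3x3 rotation matrix whose columns are the frame's x, y, z axes.
In Python, from station import sensors, camera, calibration, order gives the robot as it stands.
- The arm moves only by the shell command python3 -m handwheel 'ROWS'. ROWS is JSON, a list of rows, each an object with "fingers": the opening, from -1 (shut) to 1 (fully open); "delta_pos": the shift along the tool's x, y, z in m, a list of three; "angular": the turn, a rotation vector about the tool's x, y, z in degrees, a list of three. A call has 1 to 8 rows; each row is the pose to reach, as a shift and turn from the pose commanded when the call began, along the tool's axes at that moment; what a row does not reach only later rows make up. A row lasts 1/8 s, in which the tool goes at most 62.5 mm and 10.7 degrees, less where a joint would pass 70% of its speed; a pose out of reach is approached as far as the arm can. A call with a gripper value outside its range is refused whole. The fingers move at their own pace and stop on an object; the grip force is fixed at half the most. Time passes only in rows, so rows that repeat a pose let the fingers close. It gives the time, the measured TCP pose, the force, the opening and the grip force at its end, in the units of the state.
- sensors.state(): the state, without advancing time (a new reading comes with each control period).
- camera(name): name is "scene" or "top" or "wrist"; returns the picture (400x640x3 uint8, red, green, blue); there is no depth.
- calibration(name): a dict with "camera_matrix" (3x3 intrinsics, pixels), "k1" (the pictures are not rectified: a ray, as slopes to the right and down, at radius r is drawn at 1 + k1 r^2 times it, then the intrinsics apply), "R" (3x3) and "t" (3): a world point X has camera coordinates R X + t. Camera axes: x right, y down, z forward; pixel columns grow to the right and rows downward; lengths in mm; the calibration is good to about 2 mm. A picture is of the moment at which its call begins: read the wrist's pose just before it. calibration takes no time and is no camera call; for the wrist camera it gives the pose at the moment of the call.
- order.sign_off(): hands the job in; it is judged then, once.
The state is a dict: "t": time; "joints": joint angles; "qvel": joint speeds; "joint_efforts": joint torques, N m; "eef_pos": TCP position; "tool_rot": TCP orientation; "force": force on the tool from outside, world axes, zero at the start; "torque": the same for the moment, N m; "finger_gap": finger opening in mm; "finger_force": force on a finger pad.
Only numpy, scipy, OpenCV 4.12 (cv2) and the standard library are available. Lean on these libraries where they do the work, as an engineer would, in place of code of your own. Each camera call takes 0.05 s, during which the arm holds its last target. There are 200 camera calls.

## Working session

There is one attempt and no reset: what is moved stays moved. The work goes in short steps, Python scripts to look and compute and a shell command to move; the robot and the scene stay as the last step left them, time stands still between calls to the robot, and variables do not carry over. Pictures are saved under pics/ and viewed, at most 10 in all, crops included, and the job is handed in when it is done.

```bash
mkdir -p pics
cat > h.py <<'E'
import numpy as np, cv2
from station import sensors, camera, calibration, order
def shot(n,f):
    c=calibration(n); im=camera(n); cv2.imwrite(f,cv2.cvtColor(im,cv2.COLOR_RGB2BGR)); return im,c
def ray(c,u,v):
    K=np.array(c["camera_matrix"]);R=np.array(c["R"]);t=np.array(c["t"])
    D=np.array([c["k1"],0,0,0,0.])
    p=cv2.undistortPoints(np.array([[[u,v]]],float),K,D)[0,0]
    d=R.T@np.array([p[0],p[1],1]); return -R.T@t, d/np.linalg.norm(d)
def plane(c,u,v,z):
    o,d=ray(c,u,v); return o+d*(z-o[2])/d[2]
def tri(a,b):
    (o,d),(p,e)=a,b
    s=np.linalg.lstsq(np.c_[d,-e],p-o,rcond=None)[0]
    A=o+d*s[0];B=p+e*s[1]; return (A+B)/2,np.linalg.norm(A-B)
def proj(c,X):
    R=np.array(c["R"]);t=np.array(c["t"]);p=R@np.array(X,float)+t;p=p/p[2]
    s=1+c["k1"]*(p[0]**2+p[1]**2);return (np.array(c["camera_matrix"])@[p[0]*s,p[1]*s,1])[:2]
E
python3 - <<'E'
from h import *
for n in("scene","top"):
    im,c=shot(n,f"pics/{n}0.png"); print(n,c)
print(sensors.state())
E
```

```text
scene {'camera_matrix': array([[481.41048741,   0.        , 315.09292364],
       [  0.        , 481.41048741, 197.89771127],
       [  0.        ,   0.        ,   1.        ]]), 'k1': -0.08477760050312476, 'R': array([[-0.6240428 ,  0.78138758, -0.00200824],
       [ 0.61409598,  0.48884556, -0.61960968],
       [-0.48317359, -0.38789621, -0.78490752]]), 't': array([ 263.19415708, -243.88609942, 1794.3628758 ])}
top {'camera_matrix': array([[508.64350791,   0.        , 325.01254702],
       [  0.        , 508.64350791, 197.33965937],
       [  0.        ,   0.        ,   1.        ]]), 'k1': -0.08417122142681556, 'R': array([[ 2.49208215e-02, -9.99689246e-01, -6.03290190e-04],
       [-9.92923765e-01, -2.46820676e-02, -1.16160204e-01],
       [ 1.16109217e-01,  3.49382889e-03, -9.93230307e-01]]), 't': array([  35.86084667,  499.5996641 , 1613.58595958])}
{'t': 0.1, 'joints': array([-1.38230899e+00,  2.63449070e-01, -4.88635504e-02,  1.25940567e+00,
       -4.88396350e-05,  1.41549665e+00]), 'qvel': array([ 0.00019866, -0.00088247, -0.00018936, -0.00198699, -0.00090007,
       -0.0004895 ]), 'joint_efforts': array([ 3.64163658e-03, -6.38577175e+01,  3.85063505e+01,  9.98118951e-03,
       -1.02234192e-04, -3.16070903e-08]), 'eef_pos': array([ 176.88850047, -494.03819489,  230.89031916]), 'tool_rot': array([[ 9.41484993e-01,  3.37054831e-01, -2.20726373e-04],
       [ 3.37054890e-01, -9.41484571e-01,  8.96485598e-04],
       [ 9.43543267e-05, -9.18424640e-04, -9.99999574e-01]]), 'force': array([ 0.03994986, -0.68218507, -0.65665336]), 'torque': array([-0.03395258, -0.01372259,  0.03723548]), 'finger_force': 0.0, 'finger_gap': 85.80466753243898}
```

View pics/scene0.png

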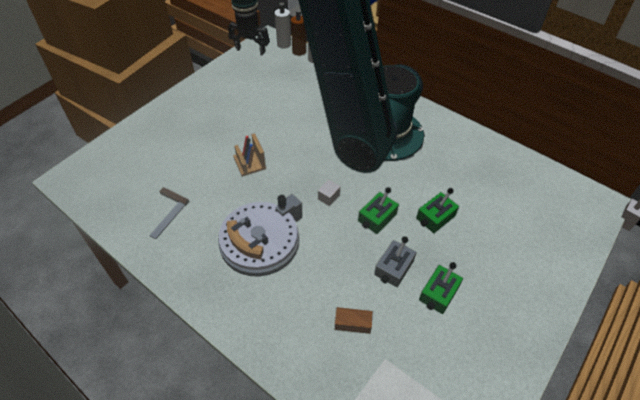

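View pics/top0.png

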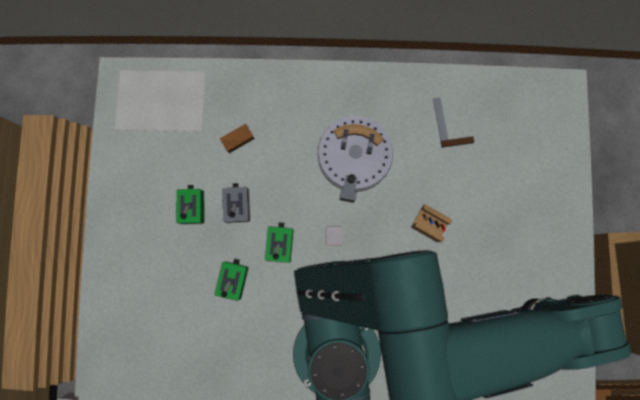

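The scene view shows the grey isolator at about (396,262) with its ball at (405,240), and the knob at about (282,202). In the top view the isolator is at (235,204), with its gland on the upper (+x) side and ball near (236,216). The knob is at (351,180). I'll enlarge both for accurate pixels.

Run:
```python
from h import *
s=cv2.imread("pics/scene0.png");t=cv2.imread("pics/top0.png")
def crop(im,u,v): return cv2.resize(im[v-25:v+25,u-33:u+33],(396,300),interpolation=cv2.INTER_CUBIC)
o=np.vstack([np.hstack([crop(s,396,257),crop(s,285,207)]),np.hstack([crop(t,235,204),crop(t,350,182)])])
cv2.imwrite("pics/crop.png",o)
```

```text
(no output)
```

View pics/crop.png

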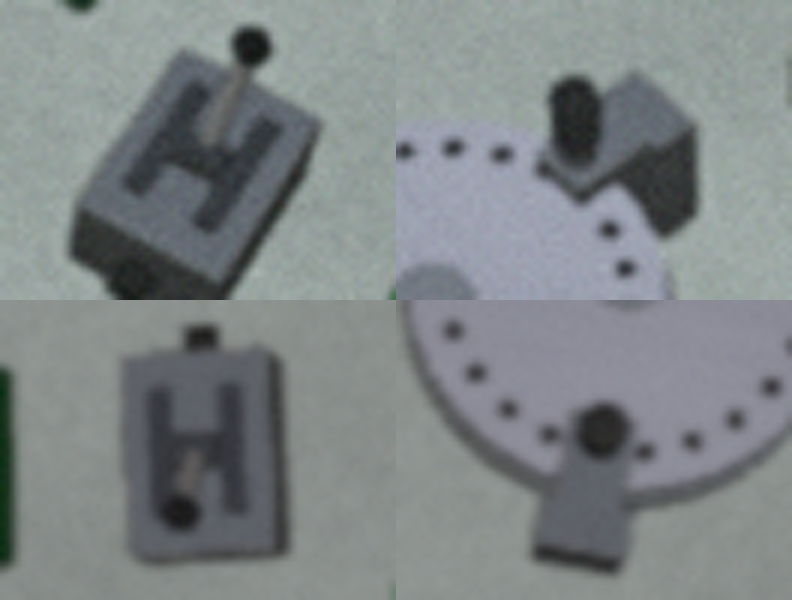

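Top crop: the gland is on the far side (box +x is about world +x) and the ball leans toward the robot, so the isolator is "on". The bracket points toward the robot. Next I'll triangulate.

```bash
cat >> h.py <<'E'
def px(o,u,v): return o[0]+(u+.5)/6-.5,o[1]+(v+.5)/6-.5
E
python3 - <<'E'
from h import *
np.set_printoptions(precision=1,suppress=True)
S=calibration("scene");T=calibration("top")
si,sk,ti,tk=(363,232),(252,182),(202,179),(317,157)
print("ball",tri(ray(S,*px(si,251,46)),ray(T,*px(ti,181,212))))
print("knob top",tri(ray(S,*px(sk,181,90)),ray(T,*px(tk,206,130))))
print("box top corners, top view",[plane(T,*px(ti,*p),56) for p in((123,56),(270,48),(281,250),(135,256))])
print("scene",[plane(S,*px(si,*p),56) for p in((185,50),(320,123),(218,283),(80,207))])
print("pivot?",plane(T,*px(ti,195,155),62))
print("knob top plane134",plane(T,*px(tk,206,130),134),plane(S,*px(sk,181,90),134),"mid",plane(S,*px(sk,181,118),116))
print("arm end far/post back z84", [plane(T,*px(tk,*p),84) for p in((536-396,245),(622-396,258))])
im=cv2.imread("pics/top0.png").astype(int)
# disc
hsv=cv2.cvtColor(im.astype(np.uint8),cv2.COLOR_BGR2HSV)
g=cv2.imread("pics/top0.png");print(g[150,355],g[150,290],g[165,335])
for n,p in dict(white=(334,235),rack=(432,222)).items(): print(n,plane(T,*p,50))
E
```

```text
ball (array([430.8, 334. , 105.9]), np.float64(1.2693590311881873))
knob top (array([546.4, -28.7, 131.8]), np.float64(1.6783987497295703))
box top corners, top view [array([517.5, 377.7,  56. ]), array([523.7, 299.2,  56. ]), array([416.4, 288.8,  56. ]), array([411.2, 366.2,  56. ])]
scene [array([420.5, 298.1,  56. ]), array([415.2, 373.3,  56. ]), array([520.9, 381.8,  56. ]), array([527.2, 307.6,  56. ])]
pivot? [465.  335.6  62. ]
knob top plane134 [546.6 -29.3 134. ] [547.2 -26.7 134. ] mid [550.6 -25.1 116. ]
arm end far/post back z84 [array([493.1,   1.6,  84. ]), array([487.4, -43.3,  84. ])]
[118 111 108] [140 143 137] [152 139 140]
white [376.9  16.8  50. ]
rack [ 425.6 -294.1   50. ]
```

```bash
python3 -m handwheel '[{"fingers":-1,"delta_pos":[0.04,-0.045,-0.005],"angular":[0,0,-10]},{"fingers":-1,"delta_pos":[0.08,-0.09,-0.01],"angular":[0,0,-20]},{"fingers":-1,"delta_pos":[0.12,-0.135,-0.015],"angular":[0,0,-30]},{"fingers":-1,"delta_pos":[0.16,-0.18,-0.02],"angular":[0,0,-40]},{"fingers":-1,"delta_pos":[0.2,-0.225,-0.025],"angular":[0,0,-50]},{"fingers":-1,"delta_pos":[0.24,-0.27,-0.03],"angular":[0,0,-60]},{"fingers":-1,"delta_pos":[0.277,-0.319,-0.03],"angular":[0,0,-70.3]},{"fingers":-1,"delta_pos":[0.277,-0.319,-0.03],"angular":[0,0,-70.3]}]'; python3 -c "
from h import *
print(sensors.state()['tool_rot'].round(3),sensors.state()['joints'])"
```

```text
t: 1.1
eef_pos: [330.6, -97.2, 261.3]
tool_rot: [[-0.009, 1.0, 0.0], [1.0, 0.009, 0.0], [0.0, 0.0, -1.0]]
force: [1.0, -1.2, 0.1]
finger_gap: 0.1
finger_force: 0.0
[[-0.009  1.     0.   ]
 [ 1.     0.009  0.   ]
 [ 0.     0.    -1.   ]] [-5.24134377e-01 -5.91518071e-02 -3.40559993e-01  1.28945312e+00
  4.15790789e-04  1.03761114e+00]
```

```bash
python3 -m handwheel '[{"fingers":-1,"delta_pos":[0.055,0.005,0],"angular":[0,0,0]},{"fingers":-1,"delta_pos":[0.11,0.01,0],"angular":[0,0,0]},{"fingers":-1,"delta_pos":[0.165,0.018,0],"angular":[0,0,0]},{"fingers":-1,"delta_pos":[0.22,0.025,0],"angular":[0,0,0]},{"fingers":-1,"delta_pos":[0.275,0.032,0],"angular":[0,0,0]},{"fingers":-1,"delta_pos":[0.33,0.04,0],"angular":[0,0,0]},{"fingers":-1,"delta_pos":[0.385,0.047,0],"angular":[0,0,0]},{"fingers":-1,"delta_pos":[0.432,0.053,0],"angular":[0,0,0]}]'
python3 - <<'E'
from h import *
im,c=shot("wrist","pics/w1.png"); s=sensors.state(); print(s['eef_pos'],s['joints'])
print(c['R'].round(2), -np.array(c['R']).T@c['t'])
print("predicted ball",proj(c,(431,334,106)))
E
```

```text
t: 2.1
eef_pos: [383.8, 332.8, 260.9]
tool_rot: [[0.001, 1.0, -0.0], [1.0, -0.001, -0.0], [-0.0, -0.0, -1.0]]
force: [1.4, -0.3, 0.2]
finger_gap: 0.0
finger_force: 0.0
[384.34648271 336.52817899 260.1779617 ] [ 5.58820939e-01  2.31448762e-01 -1.39003674e-02  1.32551656e+00
  1.26211326e-03  2.12972334e+00]
[[ 1.   -0.   -0.  ]
 [-0.   -0.95  0.32]
 [-0.   -0.32 -0.95]] [382.00638045 412.7710971  404.42853418]
predicted ball [366.75218391 183.90947284]
```

View pics/w1.png

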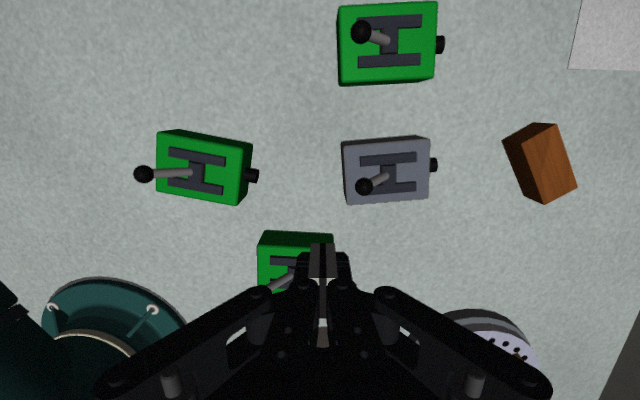

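The wrist view shows the grey isolator's ball at (364,186), 3 px from the predicted position, with the lever leaning toward the robot. Descending behind the ball, then pushing.

```bash
python3 -m handwheel '[{"fingers":-1,"delta_pos":[0,0,0.06],"angular":[0,0,0]},{"fingers":-1,"delta_pos":[0,0,0.12],"angular":[0,0,0]},{"fingers":-1,"delta_pos":[0,0,0.168],"angular":[0,0,0]},{"fingers":-1,"delta_pos":[0,0,0.168],"angular":[0,0,0]},{"fingers":-1,"delta_pos":[0,0.018,0.168],"angular":[0,0,0]},{"fingers":-1,"delta_pos":[0,0.033,0.168],"angular":[0,0,0]},{"fingers":-1,"delta_pos":[0,0.046,0.168],"angular":[0,0,0]},{"fingers":-1,"delta_pos":[0.001,0.057,0.168],"angular":[0,0,0]}]' && python3 -m handwheel '[{"fingers":-1,"delta_pos":[0.001,0.01,0],"angular":[0,0,0]},{"fingers":-1,"delta_pos":[0.002,0.02,0],"angular":[0,0,0]},{"fingers":-1,"delta_pos":[0.003,0.03,0],"angular":[0,0,0]},{"fingers":-1,"delta_pos":[0.003,0.03,0],"angular":[0,0,0]}]'
python3 - <<'E'
from h import *
im,c=shot("wrist","pics/w2.png"); print(proj(c,(507,341,106)),sensors.state()['force'])
a,_=shot("top","pics/t2.png");
E
```

```text
t: 3.15
eef_pos: [441.7, 332.5, 93.8]
tool_rot: [[0.001, 1.0, 0.001], [1.0, -0.001, 0.0], [0.0, 0.001, -1.0]]
force: [-0.7, -0.5, 0.2]
finger_gap: 0.2
finger_force: 0.2
t: 3.65
eef_pos: [470.8, 335.5, 93.2]
tool_rot: [[0.0, 1.0, 0.0], [1.0, -0.0, 0.0], [0.0, 0.0, -1.0]]
force: [1.0, -1.1, -1.5]
finger_gap: 0.0
finger_force: 0.0
[393.90937474 256.67299447] [ 0.08484433 -0.18913987 -0.49287182]
```

View pics/w2.png

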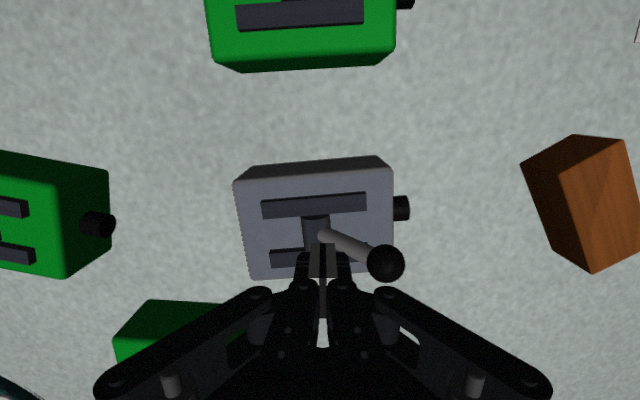

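The ball is now at about (386,264), on the gland side: the lever has gone over. Backing off and rising, then checking the angle from above.

```bash
python3 -m handwheel '[{"fingers":-1,"delta_pos":[0,-0.03,0],"angular":[0,0,0]},{"fingers":-1,"delta_pos":[0,-0.03,-0.06],"angular":[0,0,0]},{"fingers":-1,"delta_pos":[0,-0.03,-0.12],"angular":[0,0,0]},{"fingers":0.5,"delta_pos":[-0.04,-0.02,-0.15],"angular":[0,0,0]},{"fingers":1,"delta_pos":[-0.09,0,-0.15],"angular":[0,0,0]},{"fingers":1,"delta_pos":[-0.09,0,-0.15],"angular":[0,0,0]}]'
python3 - <<'E'
from h import *
for n in("scene","top"): shot(n,f"pics/{n}3.png")
im,c=shot("wrist","pics/w3.png")
for a in(0.9,1.15,1.3):
    b=a-.65;print(a,proj(c,(469+62*np.sin(b),336+5.6*np.sin(b),58+62*np.cos(b))))
s=cv2.imread("pics/scene3.png");t=cv2.imread("pics/top3.png");w=cv2.imread("pics/w3.png")
def crop(im,u,v): return cv2.resize(im[v-25:v+25,u-33:u+33],(396,300),interpolation=cv2.INTER_CUBIC)
w=cv2.resize(w,(480,300))
o=np.zeros((600,792,3),np.uint8);o[:300,:396]=crop(s,396,257);o[:300,396:]=crop(t,235,204);o[300:,:480]=w
cv2.imwrite("pics/crop3.png",o)
E
```

```text
t: 4.5
eef_pos: [470.9, 243.1, 243.7]
tool_rot: [[0.003, 1.0, 0.001], [1.0, -0.003, -0.0], [-0.0, 0.001, -1.0]]
force: [0.0, 0.1, -0.1]
finger_gap: 54.3
finger_force: 0.0
0.9 [340.22308385  95.36124265]
1.15 [355.40783717  94.17081574]
1.3 [363.09259912  93.66728313]
```

View pics/crop3.png

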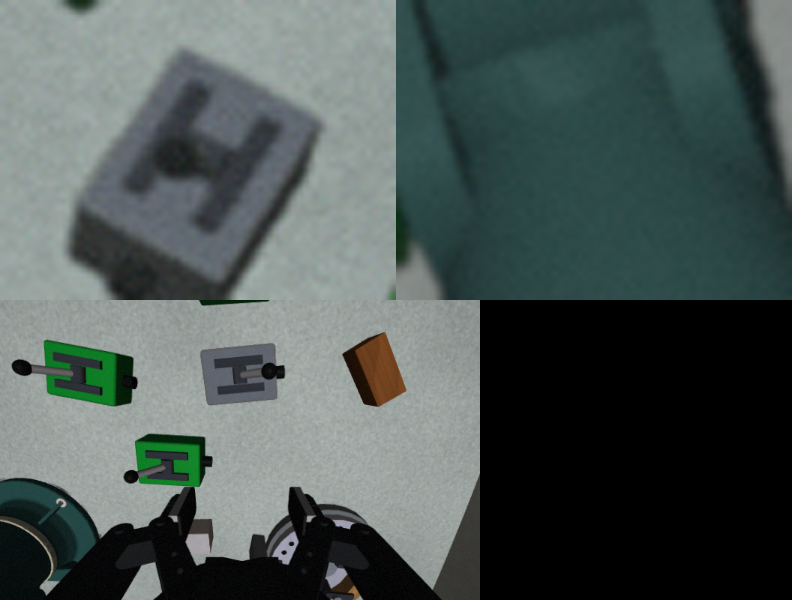

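Run:
```python
from h import *
S=calibration("scene");w=calibration("wrist")
g=cv2.cvtColor(cv2.imread("pics/w3.png"),cv2.COLOR_BGR2GRAY)
m=(g[75:115,340:368]<45).astype(np.uint8)
m=cv2.morphologyEx(m,cv2.MORPH_OPEN,np.ones((7,7)))
M=cv2.moments(m,True);p=(340+M['m10']/M['m00'],75+M['m01']/M['m00']);print(p,M['m00'])
print(tri(ray(S,*px((363,232),180,157)),ray(w,*p)))
```

```text
(358.23631123919307, 94.17579250720462) 347.0
(array([501.93370658, 340.30526285, 102.96648782]), np.float64(1.2778043207860454))
```

```bash
python3 -m handwheel '[{"fingers":1,"delta_pos":[-0.05,0.01,0],"angular":[0,0,0]},{"fingers":1,"delta_pos":[-0.1,0.02,0],"angular":[0,0,0]},{"fingers":1,"delta_pos":[-0.15,0.03,0],"angular":[0,0,0]},{"fingers":1,"delta_pos":[-0.18,0.03,0],"angular":[0,0,0]},{"fingers":1,"delta_pos":[-0.2,0.03,0],"angular":[0,0,0]},{"fingers":1,"delta_pos":[-0.2,0.03,0],"angular":[0,0,0]}]'
python3 - <<'E'
from h import *
im,c=shot("wrist","pics/w4.png");print(sensors.state()['eef_pos'],proj(c,(547,-28,134)),proj(c,(547,-28,98)))
E
```

```text
t: 5.4
eef_pos: [500.1, 45.5, 243.1]
tool_rot: [[0.0, 1.0, -0.0], [1.0, -0.0, 0.0], [0.0, -0.0, -1.0]]
force: [-0.4, 0.4, -0.4]
finger_gap: 85.6
finger_force: 0.0
[500.10912699  46.1372176  243.14278837] [369.50373893 265.00035713] [364.55620934 248.55216147]
```

View pics/w4.png

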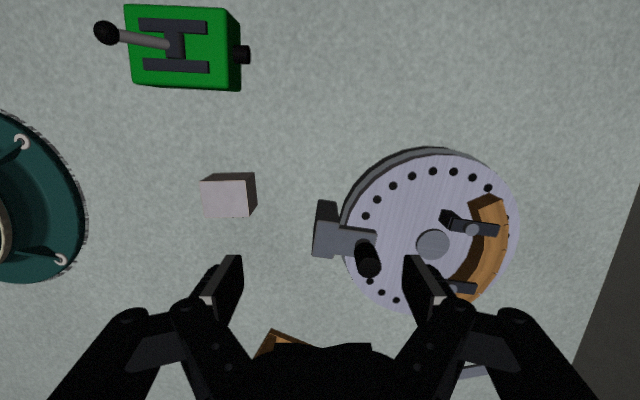

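Isolator ball triangulates to (502,340,103): fully over. The wrist view shows the knob top at about (369,265), matching the prediction for (547,-28). Moving over the knob and descending.

```bash
python3 -m handwheel '[{"fingers":1,"delta_pos":[-0.04,0.025,0],"angular":[0,0,0]},{"fingers":1,"delta_pos":[-0.074,0.047,0],"angular":[0,0,0]},{"fingers":1,"delta_pos":[-0.074,0.047,0.04],"angular":[0,0,0]},{"fingers":1,"delta_pos":[-0.074,0.047,0.08],"angular":[0,0,0]},{"fingers":1,"delta_pos":[-0.074,0.047,0.11],"angular":[0,0,0]},{"fingers":1,"delta_pos":[-0.074,0.047,0.13],"angular":[0,0,0]},{"fingers":1,"delta_pos":[-0.074,0.047,0.143],"angular":[0,0,0]},{"fingers":1,"delta_pos":[-0.074,0.047,0.143],"angular":[0,0,0]}]'
python3 - <<'E'
from h import *
im,c=shot("wrist","pics/w5.png");print(sensors.state()['eef_pos'])
E
```

```text
t: 6.45
eef_pos: [547.0, -27.7, 99.8]
tool_rot: [[-0.001, 1.0, -0.001], [1.0, 0.001, 0.0], [0.0, -0.001, -1.0]]
force: [0.5, 0.0, 0.1]
finger_gap: 85.3
finger_force: 0.0
[547.40134027 -27.99516567 100.53960344]
```

View pics/w5.png

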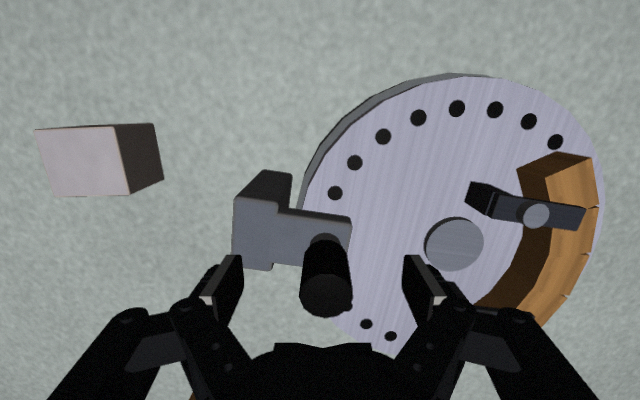

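The knob is at x≈326 between the fingers (midline about 322), so it's centred. Closing.

```bash
python3 -m handwheel '[{"fingers":-1,"delta_pos":[0,0,0],"angular":[0,0,0]},{"fingers":-1,"delta_pos":[0,0,0],"angular":[0,0,0]},{"fingers":-1,"delta_pos":[0,0,0],"angular":[0,0,0]},{"fingers":-1,"delta_pos":[0,0,0],"angular":[0,0,0]},{"fingers":-1,"delta_pos":[0,0,0],"angular":[0,0,0]},{"fingers":-1,"delta_pos":[0,0,0],"angular":[0,0,0]}]'
```

```text
t: 7.25
eef_pos: [548.4, -28.7, 101.0]
tool_rot: [[0.0, 1.0, 0.003], [1.0, -0.0, -0.0], [-0.0, 0.003, -1.0]]
force: [4.7, -0.2, 3.8]
finger_gap: 24.3
finger_force: 59.1
```

```bash
python3 -m handwheel '[{"fingers":-1,"delta_pos":[0,0,-0.004],"angular":[0,0,0]},{"fingers":-1,"delta_pos":[0,0,-0.008],"angular":[0,0,0]},{"fingers":-1,"delta_pos":[0,0,-0.012],"angular":[0,0,0]},{"fingers":-1,"delta_pos":[0,0,-0.016],"angular":[0,0,0]},{"fingers":-1,"delta_pos":[0,0,-0.019],"angular":[0,0,0]},{"fingers":-1,"delta_pos":[0,0,-0.021],"angular":[0,0,0]},{"fingers":-1,"delta_pos":[0,0,-0.021],"angular":[0,0,0]}]'
python3 - <<'E'
from h import *
im,c=shot("wrist","pics/w6.png");s=sensors.state();print(s['eef_pos'],s['force'],s['finger_gap'])
shot("scene","pics/s6.png")
a=cv2.imread("pics/w6.png");b=cv2.imread("pics/s6.png")
o=np.zeros((600,640,3),np.uint8);o[:400]=a;o[400:,:264]=cv2.resize(b[177:227,252:318],(264,200),interpolation=3);o[400:,264:528]=cv2.resize(b[232:282,363:429],(264,200),interpolation=3)
cv2.imwrite("pics/c6.png",o)
E
```

```text
t: 8.12
eef_pos: [548.4, -28.7, 121.0]
tool_rot: [[0.0, 1.0, 0.002], [1.0, -0.0, 0.0], [0.0, 0.002, -1.0]]
force: [10.7, -0.8, -11.5]
finger_gap: 24.5
finger_force: 59.5
[548.37215988 -28.67794241 120.9749543 ] [ 11.08821737   0.51237088 -13.07149916] 24.484542114339988
```

View pics/c6.png

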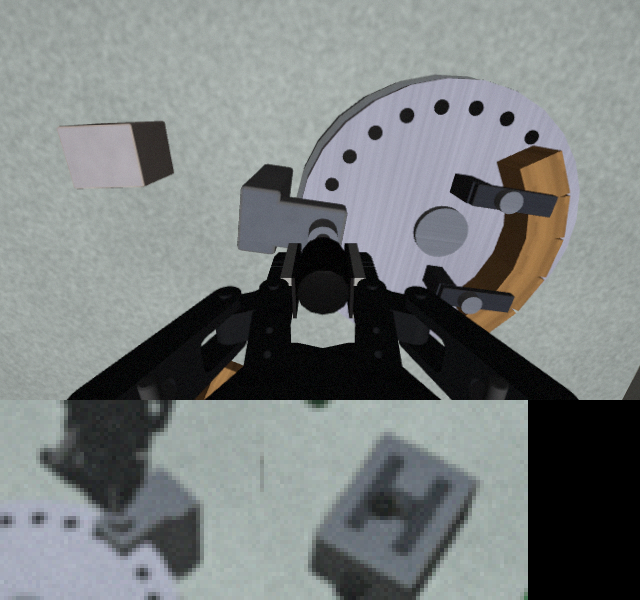

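The knob is clear of its collar, with the steel pin visible at (322,228). The TCP rose 20 mm and the pull is 12–13 N, which fits the spring near its stop. The isolator is still off. I'll hold briefly to check for slip, then hand in.

```bash
python3 -m handwheel '[{"fingers":-1,"delta_pos":[0,0,0],"angular":[0,0,0]},{"fingers":-1,"delta_pos":[0,0,0],"angular":[0,0,0]},{"fingers":-1,"delta_pos":[0,0,0],"angular":[0,0,0]},{"fingers":-1,"delta_pos":[0,0,0],"angular":[0,0,0]},{"fingers":-1,"delta_pos":[0,0,0],"angular":[0,0,0]},{"fingers":-1,"delta_pos":[0,0,0],"angular":[0,0,0]}]'
python3 - <<'E'
from h import *
s=sensors.state();f=s['force'][2];print(f,s['eef_pos'])
if f<-10: print(order.sign_off())
E
```

```text
t: 8.98
eef_pos: [548.3, -28.6, 120.9]
tool_rot: [[0.0, 1.0, 0.002], [1.0, -0.0, 0.0], [0.0, 0.002, -1.0]]
force: [10.7, 0.4, -13.3]
finger_gap: 24.7
finger_force: 59.5
-13.328237377371783 [548.34796799 -28.64488849 120.90202269]
the job is handed in; nothing more can be done
None
```

Job handed in at about 9 s: I flipped the isolator lever right over to off, then pulled the index plunger up about 20 mm by its knob, where the gripper still holds it against a steady pull of about 13 N; the rack, blocks and try square were never touched.

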